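# Prise open the contact-tip tin with the scraper

### The job

Pick up the flat-bladed scraper, put its blade through the slot under the front edge of the grey tin's hinged cover and lever the cover up until it stands at least 45 degrees open, touching the tin with the scraper only. Then lay the scraper flat on the bench without dropping it, leave the cover open, and do not disturb the awl, the wire brush or the pipe collar.

Things in the scene. Friction and masses are not known exactly. Their poses are not given: they have to be found in the camera images.
- scraper: loose flat scraper, 160 g, lying flat, blade away from the robot. Wooden handle 100 long (x -70 to 30), 26 wide, 32 high; steel blade 30 wide, 3 thick, its middle 16 above the underside, from x 30 to its square tip at x 120. Origin: underside of the handle, 50 ahead of its rear end, near the balance point: grip here, across the 26 mm width. +x along the blade to the tip, +z up
- case: grey steel tin of contact tips, bolted to the bench, 110 (x) x 150 (y) x 70 high, walls 5, with a hinged cover on top. Origin: centre of its underside; the -x front faces roughly towards the robot, +x points to the hinged back, +z up. The tips inside reach z 37; small bolt lugs stand out 18 at either side
- slot (a point): slot in the middle of the tin's front wall, just under the cover and open to the front: 80 wide, 22 high (sill 48, cover 70 above the bench). This point: its centre, on the wall's outer face, 59 above the bench and 55 in front of the tin's centre. +x points straight into the tin
- lid (a joint): the tin's cover, a plate 5 thick, 154 wide (70 to 75 above the bench), hinged along the tin's back top edge (case x 55, z 70), overhanging the front by 12. Angle in rad: 0 shut, growing as the front edge rises, to 1.9; starts at 0 to 0.05. Weighs 120 g; its stiff hinge (0.1 N m) keeps it where it is left; about 2 N of lift at the front raises it
- awl: bystander: awl with the same kind of wooden handle, 100 x 28 x 28, but a round steel spike 9 thick and 90 long. Origin: underside of the handle, 50 from its rear end; +x to the point. Loose, leave alone
- brush: bystander: wire brush, 210 long, 34 wide, 43 high, wooden back on top, dark bristles below, standing out a little at either side. Origin: at the bench under its middle, +x to the bristle end. Loose, leave alone
- collar: bystander: short piece of steel pipe standing on end, 70 across, 55 high. Origin: centre of its underside. Loose, leave alone
Mind the look-alikes: they are no part of the job. What is shaped like the scraper but green is not meant.

How it is judged:
By the outcome, as a careful person would: the job done as asked, in the order asked, and still so for the second after the job is handed in, with the robot touching nothing.
It also fails if it takes over 54 s, if anything falls off the work surface, if the arm or the gripper's body presses on something with over 40 N, if the wrist force passes 120 N, or if a joint passes its speed limit or range.

### The arm

A 7-joint arm with a two-finger parallel gripper is mounted at the origin on the work surface. World frame = base frame: x ahead of the robot, y to its left, z up, the work surface at z = 0. Lengths are in mm, angles in rad, forces in N, time in s.
With the tool pointing down it reaches from about 425 to 1025 mm from the base axis. Payload 9.4 kg.
Tool frame: the origin (TCP) lies at the very end of the fingers, on their centre line; the grasp point (between the pads) lies pinch_z behind it (pinch_z is the distance from the TCP to the grasp point, in mm); z points along the fingers, y is the direction in which the jaws open and shut (so a half turn about z gives the same grasp; the last joint's range is limited). The gripper opens to 85 mm and grips with 20 to 120 N. Pads are 22 mm wide; open, the fingers measure 114 mm over their backs; the gripper's body (76 mm by 85 mm) begins 54 mm behind the grasp point. The pads swing forward as they close: fully open they stand 13 mm farther back than shut.
Start: joints at [-1.424, 0.599, -0.003, 1.599, 0.002, 0.943, -0.08], TCP at [160.908, 706.918, 231.275] pointing down, gripper open.
Joint ranges: [-2.57, 2.57], [-0.35, 1.97], [-1.29, 1.29], [0.11, 2.56], [-1.05, 4.19], [0.11, 1.86], [-2.63, 2.63]. Speed limits (rad/s): [2.22, 2.22, 3.01, 3.01, 3.14, 3.14, 3.14].

### API

Orientations are given as [roll, pitch, yaw] about the fixed x, y, z axes, in that order (R = Rz(yaw) Ry(pitch) Rx(roll)).
In Python, from bench import observe, snapshot, camera_params, job_done, pinch_z gives the robot as it stands.
- The arm moves only by the tool drive_tool, never from a script. Its argument "deltas" is a list that holds one entry, the list of rows, each a list of 6 numbers: the shift along the tool's x, y, z in m, then the turn, a rotation vector about the tool's x, y, z in rad. A call has 1 to 10 rows; each row shifts and turns the commanded pose from where the row before left it, along the tool's axes as they then stand; what a row does not reach is not made up. A row lasts 1/10 s, in which the tool goes at most 50 mm and 8.59 degrees, less where a joint would pass 70% of its speed; a pose out of reach is approached as far as the arm can. A call with a gripper value outside its range is refused whole. "fingers" is the finger opening in m, from 0 to 0.0854, set as the call begins (left out, the last holds). The fingers move at their own pace and stop on an object; the grip force is fixed at half the most. Time passes only in rows, so rows that do not move let the fingers close. It gives the time, the measured TCP pose, the force and the opening at its end, in the units of the state.
- observe(): the state, without advancing time (a new reading comes with each control period).
- snapshot(name): name is "side" or "top" or "wrist"; returns (picture, depth): 420x560x3 uint8, blue, green, red; 420x560 float32, mm along the optical axis (not along the pixel's ray), 0 where there is no reading.
- camera_params(name): a dict with "fx", "fy", "cx", "cy" (pixels), "extrinsics" (4x4, takes a point from world to camera coordinates). Camera axes: x right, y down, z forward; pixel columns grow to the right and rows downward; lengths in mm; the calibration is good to about 2 mm. The wrist camera is an equidistant fisheye: a pixel r from the principal point sees the ray r / f radians off the axis. A picture is of the moment at which its call begins: read the wrist's pose just before it. camera_params takes no time and is no camera call; for the wrist camera it gives the pose at the moment of the call.
- job_done(): hands the job in, once; it reports no verdict.
The state is a dict: "time": time; "joint_positions": joint angles; "qd": joint speeds; "joint_torque": joint torques, N m; "eef_pos": TCP position; "ee_rot": TCP orientation; "wrist_force": force on the tool from outside, world axes, zero at the start; "torque": the same for the moment, N m; "grip_width": opening from 0.0 (shut) to 1.0 (fully open).
Only numpy, scipy, OpenCV 4.12 (cv2) and the standard library are available. Lean on these libraries where they do the work, as an engineer would, in place of code of your own. Each camera call takes 0.05 s, during which the arm holds its last target.

## Working session

There is one attempt and no reset: what is moved stays moved. The work goes in short steps, Python scripts to look and compute and a tool call to move; the robot and the scene stay as the last step left them, time stands still between calls to the robot, and variables do not carry over. Pictures are saved under pics/ and viewed, and the job is handed in when it is done.

Besides the shell and the picture viewer there is one more tool, called after "Request:" by a JSON object that holds its "op" and its "data", one argument or row to a line. drive_tool: Moves the arm, as the interface text tells. Its arguments: {"type":"object","properties":{"deltas":{"type":"array","items":{"type":"array","items":{"type":"array","items":{"type":"number"}}}},"fingers":{"type":"number"}},"required":["deltas"]}

```bash
ls; mkdir -p pics; python3 - <<'E'
from bench import *
import cv2,numpy as np
print(observe(),pinch_z)
for n in ["top","side"]:
    p,d=snapshot(n); cv2.imwrite(f"pics/{n}0.png",p); np.save(f"pics/{n}0.npy",d)
    c=camera_params(n); print(n,c)
E
```

```text
pics
{'time': 0.0, 'joint_positions': array([-1.42370588,  0.6001101 , -0.00256985,  1.60009168,  0.00178684,
        0.94291561, -0.07977528]), 'qd': array([-0.00034429,  0.00162309,  0.00118422, -0.000839  ,  0.00174305,
       -0.00010777, -0.00141928]), 'joint_torque': array([ 1.55660005e-04, -7.76433706e+01,  1.56489607e+00, -2.58004278e+01,
        1.23439947e-02,  9.02620959e-03,  7.79181391e-06]), 'eef_pos': array([160.79149119, 706.47823257, 230.44106441]), 'ee_rot': array([-3.14007452e+00,  1.14510546e-04,  2.91789970e+00]), 'wrist_force': array([ 0.08050981, -0.6092555 ,  0.25892914]), 'torque': array([-0.00665013, -0.00331497, -0.00797134]), 'grip_width': 0.9971377499426172} 18.700000000000003
top {'fx': 403.76025496413365, 'fy': 403.76025496413365, 'cx': 273.79661422926995, 'cy': 210.14301983122033, 'extrinsics': array([[ 9.46695363e-03, -9.99944901e-01, -4.53566800e-03,
        -1.36186260e+01],
       [-9.81439154e-01, -8.42272013e-03, -1.91588739e-01,
         5.77959840e+02],
       [ 1.91539980e-01,  6.26524387e-03, -9.81464815e-01,
         1.01974809e+03],
       [ 0.00000000e+00,  0.00000000e+00,  0.00000000e+00,
         1.00000000e+00]])}
side {'fx': 477.25971421273357, 'fy': 477.25971421273357, 'cx': 282.2748128323282, 'cy': 210.16660436412258, 'extrinsics': array([[ 9.09489862e-01, -4.15723990e-01,  1.32489705e-03,
        -5.35209930e+02],
       [-2.93155106e-01, -6.43595994e-01, -7.06996662e-01,
         2.23600507e+02],
       [ 2.94768172e-01,  6.42617897e-01, -7.07215642e-01,
         1.26683532e+03],
       [ 0.00000000e+00,  0.00000000e+00,  0.00000000e+00,
         1.00000000e+00]])}
```

View pics/top0.png

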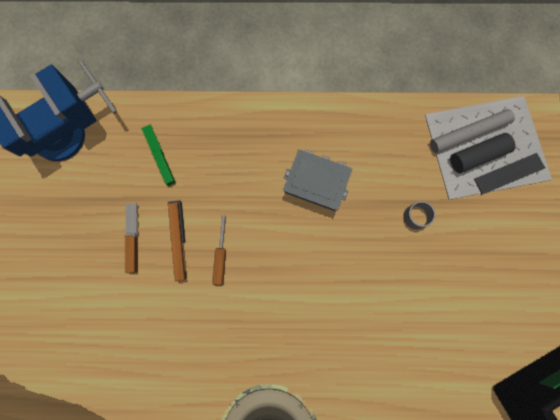

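View pics/side0.png

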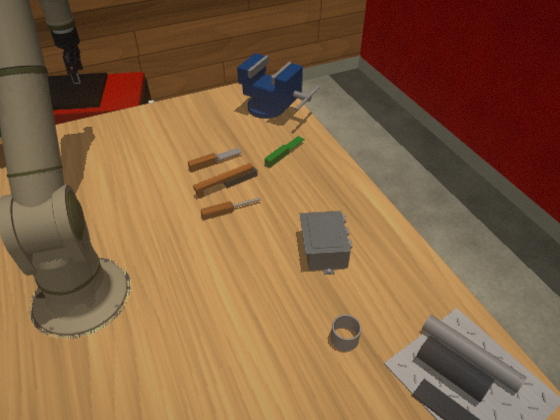

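Candidates in the top view: (130,240) is a wooden handle with a wide steel blade. (158,155) has the same shape but is green, so it is the decoy. (220,255) has a thin spike, so it is the awl. (177,240) is the wire brush. The scraper is the one at (130,240). I'll confirm that in an enlarged crop and measure it.

```bash
cat > h.py <<'E'
from bench import *
import cv2,numpy as np
def cloud(d,c):
    v,u=np.mgrid[:420,:560]; z=d.astype(float)
    P=np.stack([(u-c['cx'])/c['fx']*z,(v-c['cy'])/c['fy']*z,z],-1)
    E=c['extrinsics']; return (P-E[:3,3])@E[:3,:3]
def proj(p,c):
    E=c['extrinsics']; q=E[:3,:3]@np.asarray(p,float)+E[:3,3]
    return c['fx']*q[0]/q[2]+c['cx'],c['fy']*q[1]/q[2]+c['cy']
E
python3 - <<'E'
from h import *
p=cv2.imread('pics/top0.png'); d=np.load('pics/top0.npy'); c=camera_params('top'); W=cloud(d,c)
a=cv2.resize(p[190:295,95:245],None,fx=5,fy=5,interpolation=cv2.INTER_CUBIC)
cv2.imwrite('pics/crop0.png',a)
b=cv2.resize(p[135:225,270:365],None,fx=6,fy=6,interpolation=cv2.INTER_CUBIC)
cv2.imwrite('pics/crop1.png',b)
print(W[300,300],W[230,90])
def rep(n,r,lo,hi):
    w=W[r[0]:r[1],r[2]:r[3]].reshape(-1,3); w=w[(w[:,2]>lo)&(w[:,2]<hi)]
    rc=cv2.minAreaRect(w[:,:2].astype(np.float32)); print(n,len(w),rc,np.round(cv2.boxPoints(rc)),np.median(w[:,2]))
rep('handle',(195,285,110,150),24,45)
rep('blade',(195,285,110,150),10,22)
rep('brush',(195,290,160,192),30,60)
rep('awl',(205,290,205,235),5,45)
rep('lid',(140,215,275,360),66,90)
rep('collar',(195,235,400,440),45,70)
h=W[195:285,110:150].reshape(-1,3)
E
```

```text
[343.50450345 -80.86986419  -1.379809  ] [ 5.28264873e+02  5.03172293e+02 -1.44316229e-01]
handle 395 ((464.3609313964844, 377.0414733886719), (105.13678741455078, 25.524215698242188), 4.051609039306641) [[411. 386.]
 [413. 361.]
 [518. 368.]
 [516. 393.]] 31.603837507159803
blade 417 ((506.17755126953125, 381.4626159667969), (190.65679931640625, 31.968021392822266), 5.3708600997924805) [[410. 388.]
 [413. 357.]
 [603. 374.]
 [600. 406.]] 17.370433414332105
brush 824 ((494.6684265136719, 252.7849884033203), (209.28135681152344, 27.53984260559082), 8.407219886779785) [[389. 251.]
 [393. 224.]
 [600. 254.]
 [596. 282.]] 42.7793359303285
awl 540 ((484.3658447265625, 137.91754150390625), (222.1646728515625, 79.18958282470703), 0.28719034790992737) [[373. 177.]
 [373.  98.]
 [596.  99.]
 [595. 178.]] 25.97003003819956
lid 2653 ((662.1932983398438, -124.05973815917969), (154.21038818359375, 130.27230834960938), 69.99446868896484) [[ 575. -174.]
 [ 697. -219.]
 [ 750.  -74.]
 [ 627.  -29.]] 75.78487710049143
collar 175 ((571.6285400390625, -400.3493957519531), (69.4926986694336, 68.10765075683594), 80.3651123046875) [[ 532. -429.]
 [ 599. -440.]
 [ 611. -372.]
 [ 544. -360.]] 53.413461038211054
```

```bash
python3 - <<'E'
from h import *
d=np.load('pics/side0.npy'); c=camera_params('side'); W=cloud(d,c)
print(W[250,200])
def rep(n,r,lo,hi):
    w=W[r[0]:r[1],r[2]:r[3]].reshape(-1,3); w=w[(w[:,2]>lo)&(w[:,2]<hi)]
    rc=cv2.minAreaRect(w[:,:2].astype(np.float32)); print(n,len(w),rc,np.round(cv2.boxPoints(rc)),np.median(w[:,2]))
rep('handle',(145,175,180,250),24,45)
rep('blade',(145,175,180,250),10,22)
rep('lid',(205,275,295,355),66,90)
E
```

```text
[335.25490098  17.22096127  -1.03350355]
handle 346 ((502.1168212890625, 315.34356689453125), (174.1893768310547, 155.3450469970703), 4.538985252380371) [[409. 386.]
 [421. 231.]
 [595. 245.]
 [583. 400.]] 33.257341031583344
blade 213 ((528.806884765625, 361.0420227050781), (133.42381286621094, 214.50155639648438), 55.537261962890625) [[403. 367.]
 [579. 245.]
 [655. 355.]
 [478. 477.]] 16.521525449276997
lid 1921 ((661.8507690429688, -126.6615219116211), (160.94451904296875, 130.7203369140625), 70.4317626953125) [[ 573. -181.]
 [ 696. -224.]
 [ 750.  -73.]
 [ 627.  -29.]] 75.34791343178811
```

View pics/crop0.png

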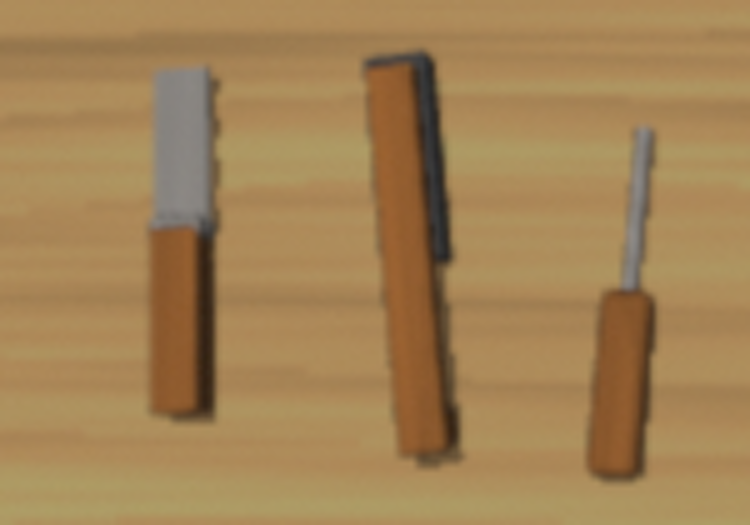

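View pics/crop1.png

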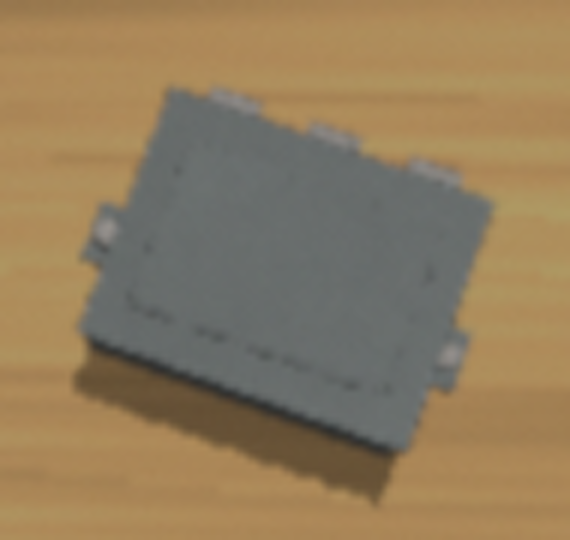

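The crop shows the scraper at the left (wide blade, wooden handle), the brush in the middle and the awl at the right. The handle top is 32 high, and its length of 105 and width of 25.5 fit the description. The lid is 154 wide at z 75.5, which fits too. Next I move to hover over the scraper.

Request:
{"op": "drive_tool", "data": {
  "deltas": [
    [[-0.038,-0.025,0.003,0,0,0],[-0.038,-0.025,0.003,0,0,0],[-0.038,-0.025,0.003,0,0,0],[-0.038,-0.025,0.003,0,0,0],[-0.038,-0.025,0.003,0,0,0],[-0.038,-0.025,0.003,0,0,0],[-0.038,-0.025,0.003,0,0,0],[-0.038,-0.025,0.003,0,0,0],[-0.038,-0.025,0.003,0,0,0],[-0.038,-0.025,0.003,0,0,0]]
  ],
  "fingers": 0.085
}}

```text
time: 1.1
eef_pos: [476.9, 377.3, 201.0]
ee_rot: [-3.141, -0.0, 2.918]
wrist_force: [1.0, 1.2, -0.4]
grip_width: 0.998
```

Request:
{"op": "drive_tool", "data": {
  "deltas": [
    [[0,0,0,0,0,-0.105],[0,0,0,0,0,-0.105],[0,0,0,0,0,-0.105],[0,0,0,0,0,0],[0,0,0,0,0,0]]
  ]
}}

```text
time: 1.6
eef_pos: [475.9, 378.6, 201.1]
ee_rot: [-3.141, -0.0, -3.054]
wrist_force: [-0.0, -0.5, -0.5]
grip_width: 0.995
```

```bash
python3 - <<'E'
from h import *
s=observe(); print(s['eef_pos'],s['ee_rot'],s['joint_positions'],s['time'])
c=camera_params('wrist'); p,d=snapshot('wrist'); cv2.imwrite('pics/w1.png',p); np.save('pics/w1.npy',d); np.savez('pics/w1c.npz',**c)
print(c)
# fisheye cloud
v,u=np.mgrid[:420,:560]; dx=(u-c['cx'])/c['fx'];dy=(v-c['cy'])/c['fy']; r=np.hypot(dx,dy)+1e-9
t=np.tan(np.minimum(r,1.5))/r; P=np.stack([dx*t*d,dy*t*d,d],-1).astype(float); E=c['extrinsics']; W=(P-E[:3,3])@E[:3,:3]
m=(W[...,0]>380)&(W[...,0]<630)&(W[...,1]>330)&(W[...,1]<430)&(d>0)
for n,lo,hi,x0,x1 in (('handle',28,40,380,530),('blade',15,21,525,620)):
    w=W[m&(W[...,2]>lo)&(W[...,2]<hi)&(W[...,0]>x0)&(W[...,0]<x1)]; rc=cv2.minAreaRect(w[:,:2].astype(np.float32)); print(n,len(w),rc,np.round(cv2.boxPoints(rc)),np.median(w[:,2]))
E
```

```text
[475.92538687 378.63184763 201.08414196] [-3.14144926e+00 -4.11767690e-04 -3.05361747e+00] [-0.69632923  0.4952044  -0.09982621  1.90038709  0.06933193  0.74969301
  0.82374124] 1.6
{'fx': 325.19226210127806, 'fy': 325.19226210127806, 'cx': 276.8759034315054, 'cy': 204.99829327032106, 'extrinsics': array([[-8.75686766e-02,  9.96158461e-01,  2.19993239e-04,
        -3.35047742e+02],
       [ 9.51080205e-01,  8.35403248e-02,  2.97434795e-01,
        -5.14589451e+02],
       [ 2.96273809e-01,  2.62552026e-02, -9.54742109e-01,
         1.99807505e+02],
       [ 0.00000000e+00,  0.00000000e+00,  0.00000000e+00,
         1.00000000e+00]])}
handle 2685 ((463.28106689453125, 377.3421325683594), (103.804931640625, 26.747467041015625), 4.827085018157959) [[410. 386.]
 [413. 360.]
 [516. 368.]
 [514. 395.]] 32.05331588034886
blade 1640 ((562.6917724609375, 385.33502197265625), (76.68948364257812, 30.093090057373047), 4.28481388092041) [[523. 397.]
 [526. 367.]
 [602. 373.]
 [600. 403.]] 17.723846586982607
```

View pics/w1.png

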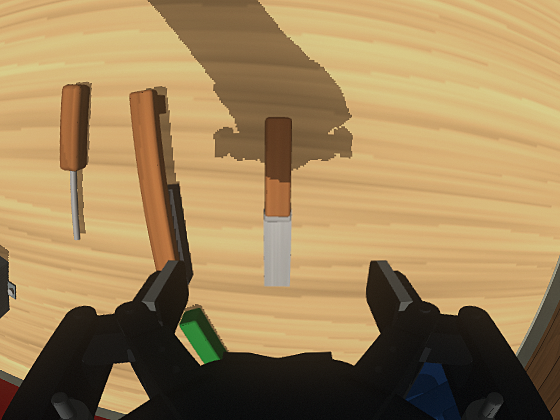

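The wrist view shows the scraper handle at (278,165) and its blade at (277,250), centred between the fingers. The axis is at 4.6°, the rear end at x≈411 and the tip at x≈601, in agreement with the top camera. Descending.

Request:
{"op": "drive_tool", "data": {
  "deltas": [
    [[-0.003,0,0.035,0,0,0.007],[0,0,0.035,0,0,0],[0,0,0.035,0,0,0],[0,0,0.03,0,0,0],[0,0,0.025,0,0,0],[0,0,0.02,0,0,0],[0,0,0.012,0,0,0],[0,0,0.005,0,0,0],[0,0,0,0,0,0],[0,0,0,0,0,0]]
  ]
}}

```text
time: 2.65
eef_pos: [479.3, 379.4, 5.1]
ee_rot: [3.141, 0.001, -3.058]
wrist_force: [-0.1, 0.4, -0.2]
grip_width: 0.993
```

Request:
{"op": "drive_tool", "data": {
  "deltas": [
    [[0,0,0,0,0,0],[0,0,0,0,0,0],[0,0,0,0,0,0],[0,0,0,0,0,0],[0,0,0,0,0,0],[0,0,0,0,0,0],[0,0,0,0,0,0],[0,0,0,0,0,0],[0,0,0,0,0,0],[0,0,0,0,0,0]]
  ],
  "fingers": 0.0
}}

```text
time: 3.65
eef_pos: [479.2, 379.3, 4.8]
ee_rot: [3.141, 0.001, -3.057]
wrist_force: [-0.7, -0.8, 4.9]
grip_width: 0.293
```

Request:
{"op": "drive_tool", "data": {
  "deltas": [
    [[0,0,-0.005,0,0,0],[0,0,-0.015,0,0,0],[0,0,-0.025,0,0,0],[0,0,-0.03,0,0,0],[0,0,-0.03,0,0,0],[0,0,-0.025,0,0,0],[0,0,-0.015,0,0,0],[0,0,-0.005,0,0,0],[0,0,0,0,0,0],[0,0,0,0,0,0]]
  ]
}}

```text
time: 4.65
eef_pos: [478.6, 378.7, 153.8]
ee_rot: [-3.141, -0.001, -3.057]
wrist_force: [-0.6, -0.3, -1.7]
grip_width: 0.296
```

```bash
cat >> h.py <<'E'
def wcloud(d,c):
    v,u=np.mgrid[:420,:560]; dx=(u-c['cx'])/c['fx'];dy=(v-c['cy'])/c['fy']; r=np.hypot(dx,dy)+1e-9
    t=np.tan(np.minimum(r,1.5))/r; P=np.stack([dx*t*d,dy*t*d,d],-1).astype(float); E=c['extrinsics']; return (P-E[:3,3])@E[:3,:3]
E
python3 - <<'E'
from h import *
s=observe(); print(s['eef_pos'],s['ee_rot'],s['time'],s['wrist_force'],s['torque'],s['grip_width'])
c=camera_params('wrist'); p,d=snapshot('wrist'); cv2.imwrite('pics/w2.png',p)
W=wcloud(d,c)
for r in range(150,300,10): print(r,W[r,277].round(0),d[r,277])
p,d=snapshot('side'); cv2.imwrite('pics/s2.png',cv2.resize(p[60:260,120:400],None,fx=2.8,fy=2.8))
E
```

```text
[478.57303829 378.73957808 153.80415161] [-3.14098576e+00 -6.97108049e-04 -3.05730530e+00] 4.65 [-0.63464688 -0.2804574  -1.68980276] [-0.01651332 -0.00421492 -0.05177122] 0.2964671918860157
150 [419. 373. 181.] 114.795074
160 [422. 374. 182.] 115.556946
170 [426. 374. 181.] 117.29856
180 [430. 374. 180.] 119.47392
190 [433. 374. 182.] 118.6029
200 [438. 375. 181.] 121.003204
210 [441. 375. 182.] 120.575584
220 [445. 375. 181.] 122.91481
230 [449. 376. 182.] 123.43597
240 [454. 376. 181.] 125.31915
250 [458. 377. 180.] 127.184494
260 [462. 377. 181.] 128.0523
270 [466. 377. 182.] 128.02066
280 [471. 378. 182.] 129.93422
290 [476. 378. 181.] 131.59698
```

View pics/w2.png

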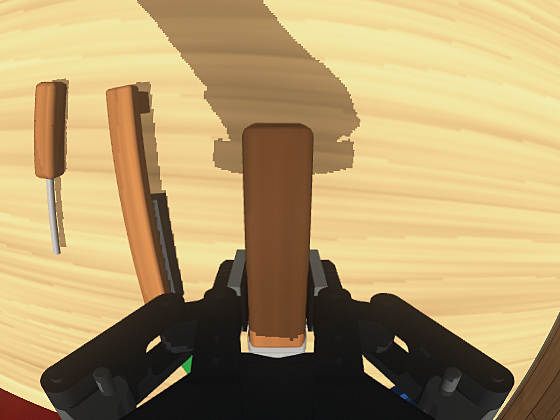

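View pics/s2.png

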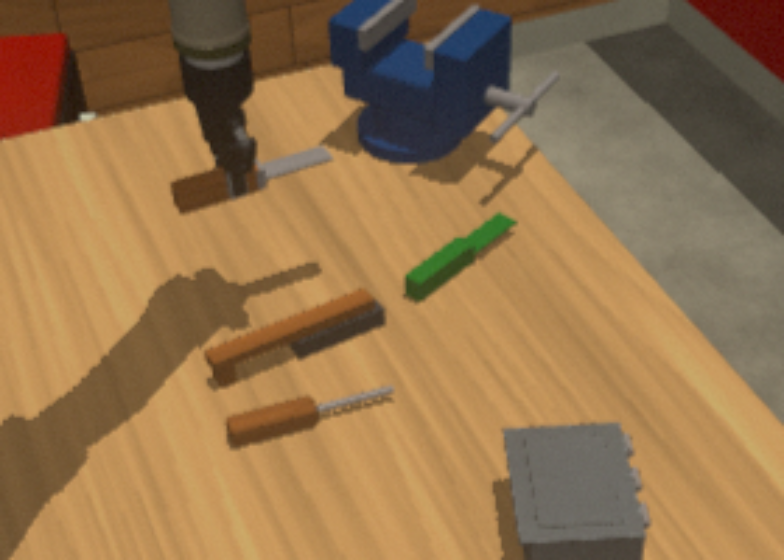

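The scraper is held level: the handle top reads 181.3 along its whole length, so the blade middle is about 11.5 above the TCP. In s2.png the blade points straight ahead at about (300,165). I carry it over to a point in front of the slot.

Request:
{"op": "drive_tool", "data": {
  "deltas": [
    [[0.004,-0.02,0,0,0,0],[0.004,-0.036,0,0,0,0],[0.004,-0.04,0,0,0,0],[0.004,-0.04,0,0,0,0],[0.004,-0.04,0,0,0,0],[0.004,-0.04,0,0,0,0],[0.004,-0.04,0,0,0,0],[0.004,-0.04,0,0,0,0],[0.004,-0.04,0,0,0,0],[0.004,-0.04,0,0,0,0]]
  ]
}}

```text
time: 5.75
eef_pos: [470.2, -0.5, 153.7]
ee_rot: [3.142, -0.001, -3.057]
wrist_force: [1.2, -0.0, -2.2]
grip_width: 0.294
```

Request:
{"op": "drive_tool", "data": {
  "deltas": [
    [[0.005,-0.032,0,0,0,0],[0.005,-0.02,0,0,0,0],[0,0,0,0,0,0.086],[0,0,0,0,0,0.086],[0,0,0,0,0,0.086],[0,0,0,0,0,0.086],[0,0,0,0,0,0.086],[0,0,0,0,0,0],[0,0,0,0,0,0]]
  ]
}}

```text
time: 6.65
eef_pos: [465.0, -51.5, 153.9]
ee_rot: [-3.141, -0.001, 2.799]
wrist_force: [0.2, 0.5, -3.3]
grip_width: 0.293
```

```bash
python3 - <<'E'
from h import *
s=observe(); print(s['eef_pos'],s['ee_rot'],s['time'],s['joint_positions'].round(2),s['grip_width'])
p,d=snapshot('top'); c=camera_params('top'); W=cloud(d,c)
cv2.imwrite('pics/t3.png',cv2.resize(p[130:300,220:400],None,fx=3.4,fy=3.4,interpolation=cv2.INTER_CUBIC))
w=W[130:260,250:380].reshape(-1,3); 
l=w[(w[:,2]>66)&(w[:,2]<90)&(w[:,0]>560)];rc=cv2.minAreaRect(l[:,:2].astype(np.float32)); print('lid',rc,np.round(cv2.boxPoints(rc)))
A=np.c_[l[:,:2],np.ones(len(l))]; print('plane',np.linalg.lstsq(A,l[:,2],rcond=None)[0])
b=w[(w[:,2]>140)&(w[:,2]<175)&(w[:,0]>510)]; rc=cv2.minAreaRect(b[:,:2].astype(np.float32)); print('blade',len(b),rc,np.round(cv2.boxPoints(rc)),np.median(b[:,2]))
E
```

```text
[464.95166278 -51.4502504  153.8668773 ] [-3.14116285e+00 -7.88827299e-04  2.79862618e+00] 6.65 [ 0.    0.42 -0.02  2.25  0.02  0.47  1.2 ] 0.2929338508647001
lid ((662.4262084960938, -124.29893493652344), (154.52870178222656, 130.9130859375), 70.05662536621094) [[ 575. -175.]
 [ 698. -219.]
 [ 750.  -74.]
 [ 627.  -29.]]
plane [-1.90154793e-03  3.99530751e-04  7.71200734e+01]
blade 5 ((581.6997680664062, -81.84684753417969), (7.593743324279785, 2.5341036319732666), 66.42350769042969) [[579. -85.]
 [581. -86.]
 [584. -79.]
 [582. -78.]] 166.04392242751283
```

View pics/t3.png

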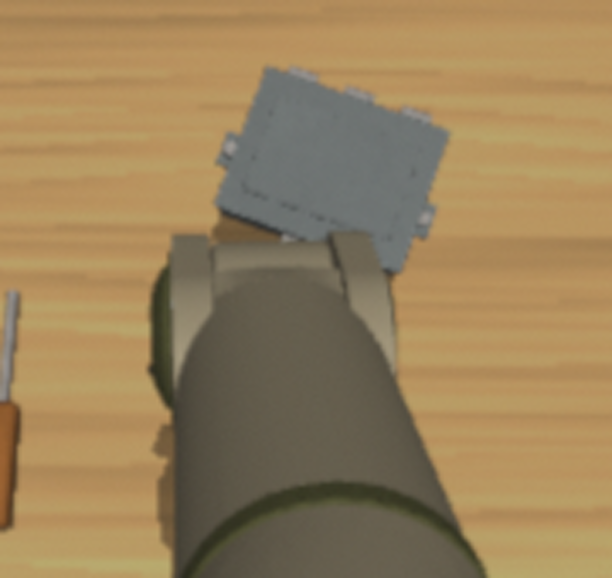

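The lid reads shut and level (z≈75.8), its yaw is -19.9°, and its outline matches the first measurement. In t3.png the blade tip just shows at (290,238), centred on the front. I descend to slot height and check before inserting.

Request:
{"op": "drive_tool", "data": {
  "deltas": [
    [[0,0,0.015,0,0,0],[0,0,0.025,0,0,0],[0,0,0.025,0,0,0],[0,0,0.02,0,0,0],[0,0,0.015,0,0,0],[0,0,0.006,0,0,0],[0,0,0,0,0,0],[0,0,0,0,0,0]]
  ]
}}

```text
time: 7.5
eef_pos: [465.3, -51.6, 48.7]
ee_rot: [3.141, 0.0, 2.796]
wrist_force: [0.5, 0.3, -1.3]
grip_width: 0.295
```

```bash
python3 - <<'E'
from h import *
s=observe(); print(s['eef_pos'],s['ee_rot'],s['time'],s['grip_width'])
p,d=snapshot('side'); c=camera_params('side'); W=cloud(d,c)
cv2.imwrite('pics/s4.png',cv2.resize(p[170:310,210:390],None,fx=4.2,fy=4.2,interpolation=cv2.INTER_CUBIC))
C=np.array([664.1,-124.2]); a=-0.346; R=np.array([[np.cos(a),np.sin(a)],[-np.sin(a),np.cos(a)]])
Q=W.copy(); Q[...,:2]=(W[...,:2]-C)@R.T
m=(Q[...,0]>-180)&(Q[...,0]<-70)&(abs(Q[...,1])<30)&(Q[...,2]>35)&(Q[...,2]<72)&(d>0)
q=Q[m]; 
for x in range(-175,-70,8):
    k=q[(q[:,0]>=x)&(q[:,0]<x+8)]
    if len(k): print(x,len(k),k[:,1].min().round(),k[:,1].max().round(),np.median(k[:,2]).round(1),k[:,2].max().round(1))
E
```

```text
[465.31365693 -51.63503601  48.66833407] [3.14141865e+00 2.88895339e-04 2.79620311e+00] 7.5 0.29507705267767187
-175 24 -21.0 10.0 60.9 71.4
-167 26 -19.0 11.0 61.6 65.4
-159 24 -17.0 13.0 60.7 63.6
-151 24 -17.0 12.0 60.0 65.0
-143 26 -16.0 16.0 60.7 64.7
-135 25 -16.0 15.0 60.6 63.8
-127 25 -16.0 14.0 60.6 66.7
-119 26 -20.0 14.0 61.0 66.3
-111 25 -18.0 13.0 61.4 64.4
-103 23 -18.0 10.0 62.1 64.5
-95 17 -17.0 15.0 60.5 64.0
```

View pics/s4.png

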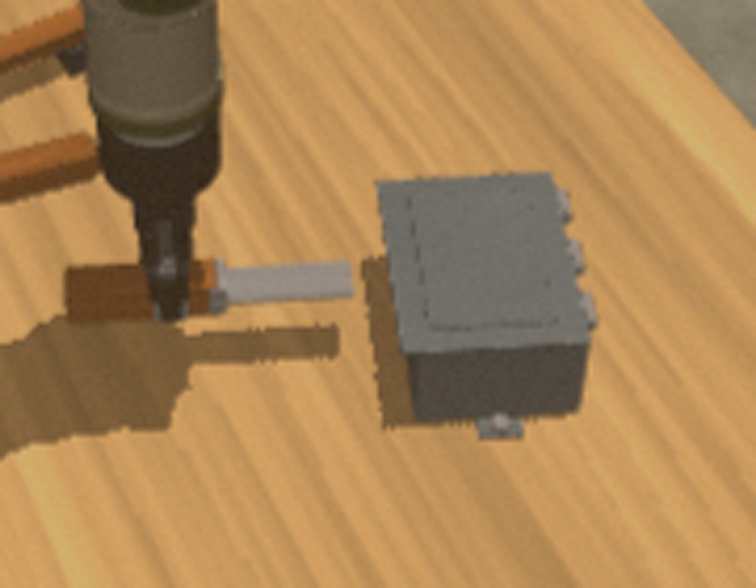

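In s4.png the blade runs from (220,285) to its tip at (352,280) and points at the middle of the tin's front. The blade top reads 61, within the slot's 48–70, and the lateral offset is under 2. Inserting.

Request:
{"op": "drive_tool", "data": {
  "deltas": [
    [[-0.008,0,0.001,0,0,0],[-0.01,0,0,0,0,0],[-0.01,0,0,0,0,0],[-0.01,0,0,0,0,0],[-0.01,0,0,0,0,0],[-0.01,0,0,0,0,0],[-0.01,0,0,0,0,0],[-0.007,0,0,0,0,0],[0,0,0,0,0,0],[0,0,0,0,0,0]]
  ]
}}

```text
time: 8.55
eef_pos: [535.3, -77.0, 47.2]
ee_rot: [-3.141, -0.001, 2.796]
wrist_force: [0.1, -0.1, -2.6]
grip_width: 0.292
```

```bash
cat >> h.py <<'E'
def cf(W):
    C=np.array([664.1,-124.2]); a=-0.346; R=np.array([[np.cos(a),np.sin(a)],[-np.sin(a),np.cos(a)]])
    Q=np.array(W,float); Q[...,:2]=(Q[...,:2]-C)@R.T; return Q
E
python3 - <<'E'
from h import *
s=observe(); print(cf(s['eef_pos']),s['time'],s['wrist_force'],s['torque'])
p,d=snapshot('side')
cv2.imwrite('pics/s5.png',cv2.resize(p[130:310,210:390],None,fx=3.3,fy=3.3,interpolation=cv2.INTER_CUBIC))
E
```

```text
[-137.16522696    0.75879996   47.16402699] 8.55 [ 0.11982509 -0.09493431 -2.5715981 ] [-0.01765354  0.00632224  0.05404679]
```

View pics/s5.png

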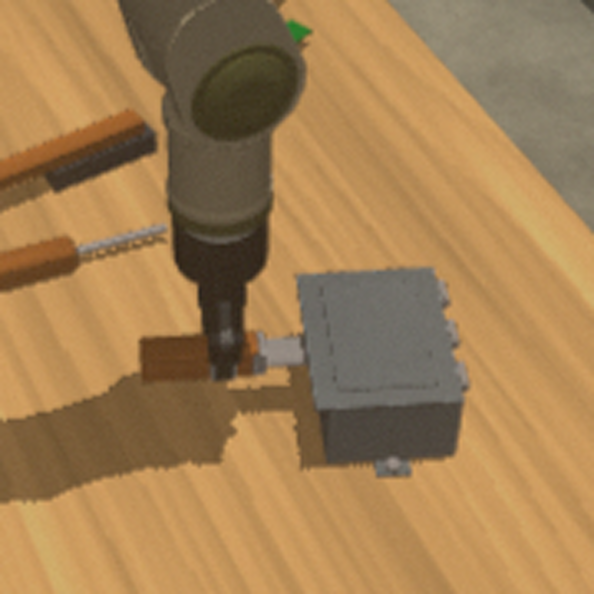

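The blade went 40 mm into the slot with no contact force. In s5.png the cover is still shut, and the handle front at (262,352) is clear of the lid edge at (302,340). I lift along the lid's arc in stages.

Request:
{"op": "drive_tool", "data": {
  "deltas": [
    [[0,0,-0.005,0,0,0],[0,0,-0.005,0,0,0],[0,0,-0.005,0,0,0],[-0.0005,0,-0.005,0,0,0],[-0.001,0,-0.005,0,0,0],[-0.001,0,-0.005,0,0,0],[-0.0015,0,-0.005,0,0,0],[0,0,0,0,0,0],[0,0,0,0,0,0]]
  ]
}}

```text
time: 9.5
eef_pos: [540.0, -78.5, 82.6]
ee_rot: [3.141, 0.001, 2.796]
wrist_force: [-0.1, 0.3, -1.7]
grip_width: 0.29
```

```bash
cat > look.py <<'E'
import sys
from h import *
s=observe(); print(cf(s['eef_pos']).round(1),s['time'],s['wrist_force'].round(1),s['torque'].round(2),s['grip_width'])
p,d=snapshot('side'); Q=cf(cloud(d,camera_params('side')))
cv2.imwrite(f'pics/{sys.argv[1]}.png',cv2.resize(p[100:300,210:390],None,fx=3,fy=3,interpolation=cv2.INTER_CUBIC))
m=(d>0)&(Q[...,0]>-60)&(Q[...,0]<52)&(abs(Q[...,1])<74)&(Q[...,2]>72)
for y0,y1 in((-74,-40),(40,74)):
    k=Q[m&(Q[...,1]>y0)&(Q[...,1]<y1)]
    if len(k)>20: f=np.polyfit(k[:,0],k[:,2],1); print('lid',len(k),np.degrees(np.arctan(-f[0])).round(1),k[:,2].max().round())
b=(d>0)&(Q[...,0]>-200)&(Q[...,0]<-60)&(abs(Q[...,1])<18)
P=s['eef_pos'][2]
for x in range(-200,-60,12):
    k=Q[b&(Q[...,0]>=x)&(Q[...,0]<x+12)&(Q[...,2]>P-10)&(Q[...,2]<P+35)]
    if len(k): print(x,np.median(k[:,2]).round(1),(np.percentile(k[:,2],90)-P).round(1),end='; ')
E
python3 look.py s6
```

```text
[-132.3    0.9   82.6] 9.5 [-0.1  0.3 -1.7] [-0.02 -0.01 -0.02] 0.2896342906623375
lid 385 19.2 121.0
lid 282 20.2 121.0
-200 103.3 27.9; -188 106.8 27.9; -176 106.7 26.9; -164 105.2 28.0; -152 106.6 29.2; -128 85.9 10.7; -116 103.4 28.4; -104 102.5 25.8; -92 95.0 14.9; -80 95.6 15.8; -68 95.4 14.6;
```

View pics/s6.png

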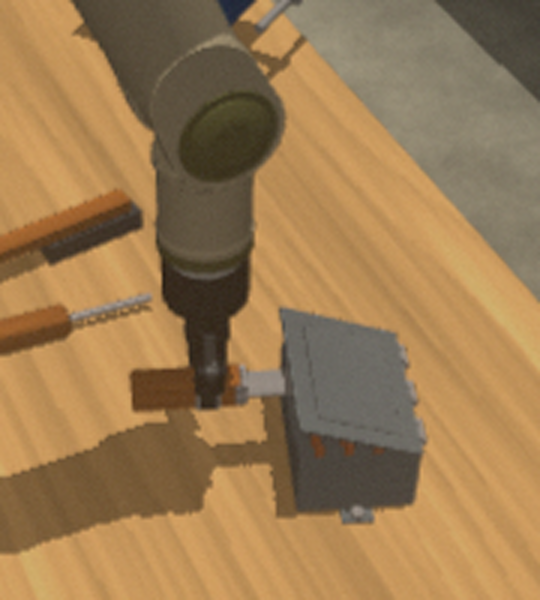

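The cover is at about 20° (both sides agree) and the scraper is still level in the jaws. Continuing along the arc.

Request:
{"op": "drive_tool", "data": {
  "deltas": [
    [[-0.0025,0,-0.0055,0,0,0],[-0.0025,0,-0.0055,0,0,0],[-0.0035,0,-0.005,0,0,0],[-0.0035,0,-0.005,0,0,0],[-0.004,0,-0.0045,0,0,0],[-0.0045,0,-0.0045,0,0,0],[-0.005,0,-0.0035,0,0,0],[-0.005,0,-0.0035,0,0,0],[0,0,0,0,0,0],[0,0,0,0,0,0]]
  ]
}}

```text
time: 10.55
eef_pos: [568.9, -88.8, 119.5]
ee_rot: [3.141, 0.001, 2.796]
wrist_force: [-0.7, 0.2, -2.3]
grip_width: 0.293
```

```bash
python3 look.py s7
```

```text
[-101.6    1.   119.5] 10.55 [-0.7  0.2 -2.3] [-0.08 -0.04  0.01] 0.29300446549219117
lid 139 69.2 448.0
lid 86 59.4 180.0
-176 142.7 27.7; -164 141.5 28.6; -152 144.6 28.4; -140 142.1 27.3; -128 143.5 28.7; -116 140.7 27.2; -92 131.0 23.9; -80 141.7 27.8; -68 134.9 25.6;
```

View pics/s7.png

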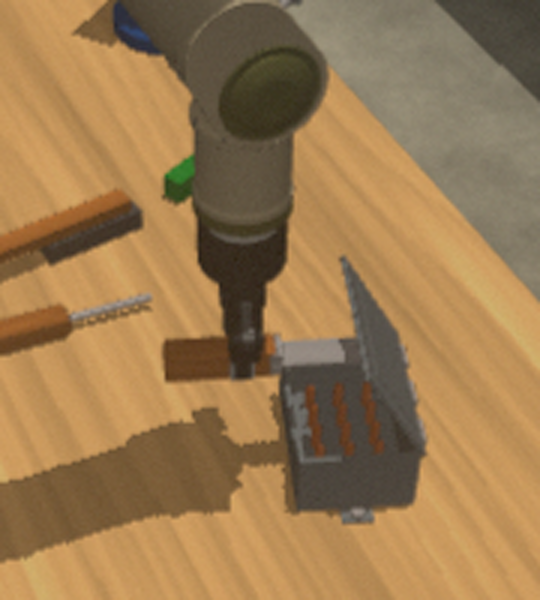

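The cover stands at about 60°: in s7.png its upper edge is at (345,260) and the hinge at (420,440). The 69° fit is contaminated by arm pixels in that region. Now I withdraw straight back.

Request:
{"op": "drive_tool", "data": {
  "deltas": [
    [[0.005,0,0,0,0,0],[0.01,0,0,0,0,0],[0.015,0,0,0,0,0],[0.02,0,0,0,0,0],[0.02,0,0,0,0,0],[0.02,0,0,0,0,0],[0.015,0,0,0,0,0],[0.007,0,0,0,0,0],[0,0,0,0,0,0],[0,0,0,0,0,0]]
  ]
}}

```text
time: 11.6
eef_pos: [463.5, -50.8, 119.5]
ee_rot: [3.141, 0.001, 2.796]
wrist_force: [1.1, 0.6, -2.7]
grip_width: 0.295
```

```bash
python3 look.py s8
```

```text
[-213.6    1.   119.5] 11.6 [ 1.1  0.6 -2.7] [-0.07 -0.01  0.  ] 0.2951232500727646
lid 136 53.2 180.0
lid 96 48.8 180.0
-200 144.2 27.9; -188 141.4 27.4; -176 132.2 15.2; -164 131.7 13.9; -152 131.7 15.2; -140 131.6 13.6; -128 132.4 14.6; -116 131.8 14.2; -104 131.7 14.2; -92 132.1 12.6;
```

View pics/s8.png

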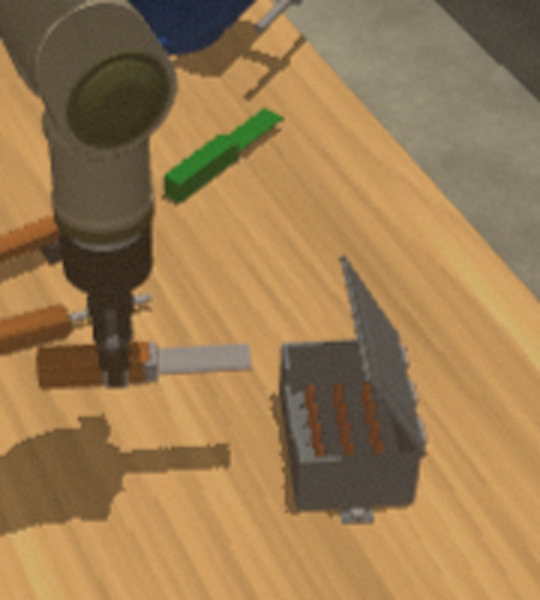

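The cover stayed put: its top edge is at z 180, which works out to about 60°. The scraper is level and clear of the tin. Lowering to the bench.

Request:
{"op": "drive_tool", "data": {
  "deltas": [
    [[0,0,0.01,0,0,0],[0,0,0.02,0,0,0],[0,0,0.025,0,0,0],[0,0,0.02,0,0,0],[0,0,0.015,0,0,0],[0,0,0.01,0,0,0],[0,0,0.007,0,0,0],[0,0,0.004,0,0,0],[0,0,0,0,0,0],[0,0,0,0,0,0]]
  ]
}}

```text
time: 12.65
eef_pos: [462.5, -50.9, 10.4]
ee_rot: [-3.141, -0.002, 2.796]
wrist_force: [0.5, -0.2, -1.8]
grip_width: 0.293
```

Request:
{"op": "drive_tool", "data": {
  "deltas": [
    [[0,0,0.001,0,0,0],[0,0,0.001,0,0,0],[0,0,0.001,0,0,0],[0,0,0,0,0,0],[0,0,0,0,0,0],[0,0,0,0,0,0]]
  ]
}}

```text
time: 13.25
eef_pos: [462.3, -50.8, 7.4]
ee_rot: [-3.141, -0.002, 2.796]
wrist_force: [0.3, -0.2, -1.8]
grip_width: 0.294
```

Request:
{"op": "drive_tool", "data": {
  "deltas": [
    [[0,0,0.001,0,0,0],[0,0,0.0005,0,0,0],[0,0,0.0005,0,0,0],[0,0,0,0,0,0],[0,0,0,0,0,0]]
  ]
}}

```text
time: 13.75
eef_pos: [462.1, -50.8, 5.2]
ee_rot: [-3.141, -0.003, 2.796]
wrist_force: [0.3, -0.5, -2.4]
grip_width: 0.29
```

Request:
{"op": "drive_tool", "data": {
  "deltas": [
    [[0,0,0.0005,0,0,0],[0,0,0,0,0,0],[0,0,0,0,0,0],[0,0,0,0,0,0]]
  ]
}}

```text
time: 14.15
eef_pos: [462.1, -50.8, 4.8]
ee_rot: [-3.141, -0.003, 2.796]
wrist_force: [0.3, 0.8, 2.0]
grip_width: 0.294
```

The vertical force changed sign from -2.4 to +2.0, so the scraper is in contact with the bench. I seat it 0.5 mm more and release.

Request:
{"op": "drive_tool", "data": {
  "deltas": [
    [[0,0,0.0005,0,0,0],[0,0,0,0,0,0],[0,0,0,0,0,0]]
  ]
}}

```text
time: 14.45
eef_pos: [462.1, -50.8, 4.7]
ee_rot: [-3.141, -0.002, 2.796]
wrist_force: [-2.6, 0.1, 10.4]
grip_width: 0.289
```

Request:
{"op": "drive_tool", "data": {
  "deltas": [
    [[0,0,0,0,0,0],[0,0,0,0,0,0],[0,0,0,0,0,0],[0,0,0,0,0,0],[0,0,0,0,0,0],[0,0,0,0,0,0],[0,0,0,0,0,0],[0,0,0,0,0,0]]
  ],
  "fingers": 0.07
}}

```text
time: 15.25
eef_pos: [462.1, -50.8, 4.2]
ee_rot: [-3.141, -0.003, 2.796]
wrist_force: [-0.4, 0.1, 0.1]
grip_width: 0.819
```

Request:
{"op": "drive_tool", "data": {
  "deltas": [
    [[0,0,-0.005,0,0,0],[0,0,-0.015,0,0,0],[0,0,-0.025,0,0,0],[0,0,-0.035,0,0,0],[0,0,-0.035,0,0,0],[0,0,-0.035,0,0,0],[0,0,-0.025,0,0,0],[0,0,-0.01,0,0,0],[0,0,0,0,0,0],[0,0,0,0,0,0]]
  ]
}}

```text
time: 16.25
eef_pos: [462.2, -51.0, 188.6]
ee_rot: [-3.14, -0.003, 2.796]
wrist_force: [0.2, 0.1, 0.1]
grip_width: 0.822
```

```bash
python3 - <<'E'
from h import *
s=observe(); print(s['eef_pos'],s['time'],s['wrist_force'],s['grip_width'])
p,d=snapshot('side'); cv2.imwrite('pics/s9.png',p); W=cloud(d,camera_params('side')); Q=cf(W)
m=(d>0)&(abs(Q[...,1])<12)
for x in range(-290,-60,15):
    k=Q[m&(Q[...,0]>=x)&(Q[...,0]<x+15)&(Q[...,2]<60)]
    if len(k): print(x,k[:,1].min().round(),k[:,1].max().round(),np.median(k[:,2]).round(1))
k=Q[(d>0)&(Q[...,0]>-40)&(Q[...,0]<60)&(abs(Q[...,1])<80)&(Q[...,2]>72)&(Q[...,2]<250)]
print('lid top z',np.percentile(k[:,2],99), k[k[:,2]>175][:,0].mean())
p,d=snapshot('top'); cv2.imwrite('pics/t9.png',p); W=cloud(d,camera_params('top'))
for n,r,lo,hi in(('brush',(195,290,160,192),30,60),('collar',(195,235,400,440),45,70),('awl',(205,290,205,235),5,45)):
    w=W[r[0]:r[1],r[2]:r[3]].reshape(-1,3); w=w[(w[:,2]>lo)&(w[:,2]<hi)]; print(n,cv2.minAreaRect(w[:,:2].astype(np.float32)))
E
```

```text
[462.21625122 -50.99364145 188.56737559] 16.25 [0.18147303 0.06684768 0.11225452] 0.8223454442217968
-290 -12.0 11.0 7.9
-275 -12.0 12.0 30.6
-260 -12.0 10.0 31.2
-245 -12.0 11.0 31.2
-230 -12.0 11.0 31.1
-215 -12.0 11.0 31.3
-200 -12.0 9.0 31.7
-185 -12.0 10.0 18.1
-170 -12.0 11.0 17.1
-155 -12.0 10.0 15.8
-140 -12.0 11.0 16.5
-125 -12.0 10.0 15.9
-110 -12.0 12.0 16.2
-95 -11.0 12.0 0.0
-80 -11.0 11.0 0.3
-65 -11.0 11.0 3.4
lid top z 180.34182574130963 -0.22361318816480005
brush ((494.38677978515625, 253.31153869628906), (208.94554138183594, 27.5911808013916), 7.9886674880981445)
collar ((571.97705078125, -400.63824462890625), (68.080810546875, 69.06806945800781), 85.82727813720703)
awl ((490.10369873046875, 138.5249481201172), (218.63160705566406, 77.40895080566406), 2.399019956588745)
```

View pics/s9.png

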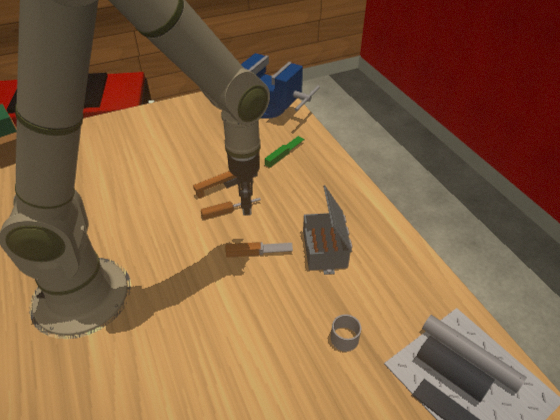

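View pics/t9.png

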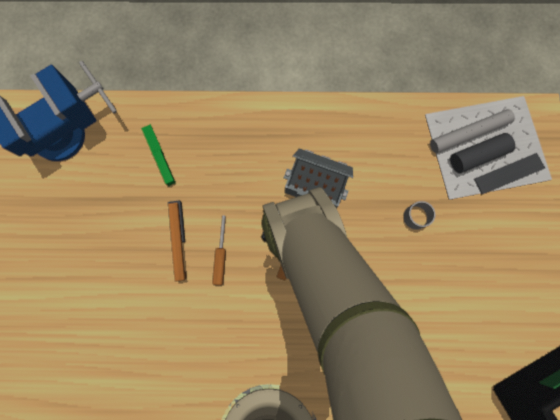

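The pictures show the scraper lying flat at side (258,249): handle top at 31, blade at 16. The cover is open at side (335,215), with its top edge at z 180, about 60°. The brush and collar read the same as at the start, and the awl still appears at top (220,255).

```bash
python3 -c "
from bench import *
print(job_done(), observe()['time'])"
```

```text
the job is handed in; nothing more can be done
the job is handed in; nothing more can be done
```

I gripped the wooden-handled scraper, slid its blade about 40 mm into the slot, raised the cover to about 60°, and withdrew. I then laid the scraper flat on the bench in front of the tin, released it and moved the gripper clear. The job was handed in at about 16.4 s of the 54 s allowed.

**Last checks:**
- **Cover:** its top edge is at z 180, which works out to about 60°, and that did not change after I withdrew. Direct fits to the cover's slope were noisy, from 49° to 69°, so the angle rests on the edge height and the pictures.
- **Scraper:** it lies flat, with the handle top at 31 mm and the blade at 16 mm. It is about 45 mm clear of the tin's front.
- **Contact:** the wrist force readings never passed about 11 N. I set the scraper down until I felt the bench, then released it.
- **Bystanders:** the brush and collar are within 1 mm of where they started. The awl's outline fit is too rough to compare (its centre came out 6 mm different), but it sits at the same pixels in the top view.

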